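# Pin the turntable and torque the filter cap nut until the wrench clicks

## Task

Put the slim large-headed stop pin fully down into the socket of the turntable's base, then push the torque wrench on the filter's nut clockwise (seen from above) until the stop arm bears on the pin, the nut comes tight and the wrench's breakaway joint gives. Stop as soon as it gives, never folding the handle hard over or forcing it, then ease off and let go, leaving the stop arm against the pin and everything else where it stands.

Things in the scene. Friction and masses are not known exactly. Their poses are not given: they have to be found in the camera images.
- pin_head (a point): Centre of the stop pin's head. Loose steel pin standing upright in the wooden rack: shaft 16 mm diameter with a small chamfer at the foot, total height 105 mm, topped by a round head 28 mm in diameter and 25 mm high; this point is 92.5 mm above the foot and 12.5 mm below the top. z is up along the pin. It weighs 0.1 to 0.2 kg.
- pin_foot (a point): Centre of the stop pin's flat foot (underside), same axes as the head.
- socket (a point): Centre of the mouth of the socket: a hole 18 mm in diameter and 30 mm deep in a 50 x 50 mm steel ear, 40 mm high, on the turntable's fixed base, chamfered 2 mm, opening upwards. It lies 125 mm from the nut's axis. With the pin fully down its foot is 30 mm below this point and its head 62.5 mm above it. x and y are the base's axes; from the nut's axis the socket lies towards -y of the base.
- stop_arm (a point): Point on the stop arm, 125 mm from the nut's axis and 52 mm above the bench, in the middle of the face that meets the pin. The arm is a steel bar 14 mm wide and 17 mm high (top at 60 mm above the bench) sticking out of the turntable. It turns with the turntable, clockwise from above, towards the socket, starting 10 to 45 mm short of a pin in it. The turntable turns stiffly by friction (about 0.25 N m); against the pin this point is about 8 mm from the pin's axis.
- nut (a point): Centre of the wrench's ring on the nut, 96 mm above the bench, on the vertical axis about which turntable, nut and wrench all turn. x points from the axis along the unfolded wrench. The wrench stays on the nut. On top of the turntable sits the filter pot, 58 mm in radius, up to 84 mm; ring and nut reach 110 mm, the stud on it 120 mm, above the bench. After the turntable is stopped the nut still turns an unknown 0.1 to 0.25 rad against about 0.7 N m before it is tight.
- handle (a point): Centre of the wrench's rubber hand grip: round, 28 mm diameter, axis level at 96 mm above the bench, 110 mm long (130 to 240 mm from the nut's axis, with a 12 mm end cap beyond); this point is 190 mm from the nut's axis. x points outward along the handle. Clockwise from above tightens. Nothing lies under the grip to the height of about 70 mm.
- wrench: The wrench head with all it carries (the handle too). Origin on the nut's axis at bench height; x points along the unfolded wrench.
- breakaway (a joint): Fold of the handle against the wrench head at the breakaway hinge, which is 45 mm from the nut's axis: 0 straight, growing as the handle gives clockwise, hard stop at 0.35 rad. A preloaded spring holds it straight until about 1.5 N m at the hinge (about 10 N pushed squarely on the middle of the grip); beyond 0.08 rad it has given (clicked). It stays there at only slightly rising force while pushed and springs straight when let go.
- drift_head (a point): Centre of the head of a thicker, shorter pin (shaft 20 mm, head 22 mm, 75 mm tall, this point 62.5 mm above its foot) that shares the rack and does not fit the socket. A bystander.
- rack: Wooden block 60 (x) x 130 (y) x 30 mm high holding the two pins in two holes 22 mm in diameter, 20 mm deep, at +35 and -35 mm along its y. Either pin may be in either hole. Fixed. Origin at the centre of its underside.
- tape: Tape measure, 70 x 62 mm, 36 mm high, lying flat, a bystander. Origin under its centre.
- brick: Fire brick, 110 x 220 x 60 mm, a bystander. Origin under its centre.
- flange: Steel ring flange lying flat, 100 mm diameter, 16 mm high, a bystander. Origin under its centre.
- disc: Flat black grinding disc, 110 mm diameter, 6 mm thick, a bystander.
- nipple: Short copper pipe, 42 mm diameter, 60 mm high, standing, a bystander.
- reducer: Dark steel stepped pipe reducer, 52 mm diameter, 55 mm high, standing, a bystander.
Mind the look-alikes: they are no part of the job. Leave any blue or green look-alike of the part that bears pin_head alone.

How it is judged:
By the outcome, as a careful person would: the job done as asked, in the order asked, and still so for the second after the job is handed in, with the robot touching nothing.
It also fails if it takes over 72 s, if anything falls off the work surface, if the arm or the gripper's body presses on something with over 40 N, if the wrist force passes 120 N, or if a joint passes its speed limit or range.

## Robot

A 6-joint arm with a two-finger parallel gripper is mounted at the origin on the work surface. World frame = base frame: x ahead of the robot, y to its left, z up, the work surface at z = 0. Lengths are in m, angles in rad, forces in N, time in s.
With the tool pointing down it reaches from about 0.425 to 0.95 m from the base axis. Payload 3.5 kg.
Tool frame: the origin (TCP) lies on the centre line of the jaws, within the pads' length; the fingertips stand 8 mm ahead of it and the grasp point (between the pads) lies 11 mm behind it; z points along the fingers, x is the direction in which the jaws open and shut, and the axes are right-handed (so a half turn about z gives the same grasp; the last joint's range is limited). The gripper opens to 85 mm and grips with 20 to 120 N. Pads are 22 mm wide; open, the fingers measure 114 mm over their backs; the gripper's body (76 mm by 85 mm) begins 54 mm behind the grasp point. The pads swing forward as they close: fully open they stand 13 mm farther back than shut.
Start: joints at [-1.276, 0.286, 1.577, -0, 1.279, -0.15], TCP at [0.29, -0.609, 0.209] pointing down, gripper open.
Joint ranges: [-2.77, 2.77], [-0.9, 2.22], [0.21, 2.48], [-1.53, 4.67], [0.24, 2.81], [-2.84, 2.84]. Speed limits (rad/s): [2.79, 2.79, 3.14, 3.14, 3.14, 3.14].

## Interface

Orientations are given as a unit quaternion [x, y, z, w].
In Python, from rig import env, read_camera, get_calibration, ticket gives the robot as it stands. The module is installed in compiled form; this text tells all that it offers.
- The arm moves only by the tool step_arm, never from a script. Its argument "targets" is a list that holds one entry, the list of rows, each a list of 4 numbers: the shift along the tool's x, y, z in units of 25 mm (1.0 is 25 mm), then the turn about the tool's z in units of 8 degrees (1.0 is 8 degrees). A call has 1 to 10 rows; each row shifts and turns the commanded pose from where the row before left it, along the tool's axes as they then stand; what a row does not reach is not made up. A row lasts 1/8 s, in which the tool goes at most 62.5 mm and 10.7 degrees, less where a joint would pass 70% of its speed; a pose out of reach is approached as far as the arm can. A call is refused whole if a number of a shift passes 1 or a number of a turn 1, either way. A call with a gripper value outside its range is refused whole. "claw" is the opening, from 0 (shut) to 1 (fully open), set as the call begins (left out, the last holds). The fingers move at their own pace and stop on an object; the grip force is fixed at half the most. Time passes only in rows, so rows that do not move let the fingers close. It gives the time, the measured TCP pose, the force and the opening at its end, in the units of the state.
- env.sense(): the state, without advancing time (a new reading comes with each control period).
- read_camera(name): name is "scene" or "top"; returns (picture, depth): 420x560x3 uint8, red, green, blue; 420x560 float32, m along the optical axis (not along the pixel's ray), 0 where there is no reading.
- get_calibration(name): a dict with "fx", "fy", "cx", "cy" (pixels), "k1" (the pictures are not rectified: a ray, as slopes to the right and down, at radius r is drawn at 1 + k1 r^2 times it, then the intrinsics apply), "R" (3x3) and "t" (3): a world point X has camera coordinates R X + t. Camera axes: x right, y down, z forward; pixel columns grow to the right and rows downward; lengths in m; the calibration is good to about 2 mm. A picture is of the moment at which its call begins. get_calibration takes no time and is no camera call.
- ticket.finish_job(): hands the job in, once; it reports no verdict.
The state is a dict: "t": time; "joints": joint angles; "dq": joint speeds; "joint_torque": joint torques, N m; "ee_pos": TCP position; "ee_rot": TCP orientation; "force": force on the tool from outside, world axes, zero at the start; "ft_torque": the same for the moment, N m; "opening": opening from 0.0 (shut) to 1.0 (fully open).
Only numpy, scipy, OpenCV 4.12 (cv2) and the standard library are available. Lean on these libraries where they do the work, as an engineer would, in place of code of your own. Each camera call takes 0.05 s, during which the arm holds its last target. There are 200 camera calls.

## Working session

There is one attempt and no reset: what is moved stays moved. The work goes in short steps, Python scripts to look and compute and a tool call to move; the robot and the scene stay as the last step left them, time stands still between calls to the robot, and variables do not carry over. Pictures are saved under pics/ and viewed, about 8 in all and at most 12, crops included, and the job is handed in when it is done.

Besides the shell and the picture viewer there is one more tool, called as name([rows], argument=value, ...), one row to a line, values as JSON. step_arm: Moves the arm, as the interface text tells. Its arguments: {"type":"object","properties":{"targets":{"type":"array","items":{"type":"array","items":{"type":"array","items":{"type":"number"}}}},"claw":{"type":"number"}},"required":["targets"]}

```bash
mkdir -p pics; cat > h.py <<'E'
import numpy as np, cv2
from rig import env, read_camera, get_calibration, ticket
def world(name,u,v,d=None,z=None):
    c=get_calibration(name);R=np.array(c["R"]);t=np.array(c["t"])
    x=(u-c["cx"])/c["fx"];y=(v-c["cy"])/c["fy"];a,b=x,y
    for _ in range(10):
        s=1+c["k1"]*(a*a+b*b);a,b=x/s,y/s
    ray=R.T@np.array([a,b,1.]);o=-R.T@t
    if d is None: d=(z-o[2])/ray[2]
    return o+ray*d
def cloud(name,depth):
    c=get_calibration(name);R=np.array(c["R"]);t=np.array(c["t"])
    v,u=np.mgrid[0:420,0:560].astype(float)
    x=(u-c["cx"])/c["fx"];y=(v-c["cy"])/c["fy"];a,b=x,y
    for _ in range(10):
        s=1+c["k1"]*(a*a+b*b);a,b=x/s,y/s
    P=np.stack([a,b,np.ones_like(a)],-1)*depth[...,None]
    return (P-t)@R
def proj(name,X):
    c=get_calibration(name);p=np.array(c["R"])@np.array(X)+np.array(c["t"])
    a,b=p[:2]/p[2];s=1+c["k1"]*(a*a+b*b)
    return c["cx"]+c["fx"]*a*s,c["cy"]+c["fy"]*b*s
def crop(im,u0,v0,u1,v1,k,fn):
    cv2.imwrite(fn,cv2.resize(im[v0:v1,u0:u1,::-1],None,fx=k,fy=k,interpolation=cv2.INTER_CUBIC))
E
python3 - <<'E'
from h import *
s=env.sense();print({k:np.round(v,3) for k,v in s.items()})
for n in("scene","top"):
    im,d=read_camera(n);np.savez(n+"0.npz",im=im,d=d);cv2.imwrite(f"pics/{n}0.png",im[...,::-1])
    c=get_calibration(n);print(n,c["fx"],-np.array(c["R"]).T@c["t"],np.round(c["R"],2))
E
```

```text
{'t': np.float64(0.0), 'joints': array([-1.276,  0.287,  1.578, -0.   ,  1.279, -0.15 ]), 'dq': array([ 0.001, -0.001, -0.001, -0.   , -0.001, -0.001]), 'joint_torque': array([ 0.0000e+00, -4.0597e+01, -2.9263e+01, -0.0000e+00,  6.0000e-03,
        0.0000e+00]), 'ee_pos': array([ 0.29 , -0.609,  0.208]), 'ee_rot': array([ 0.846, -0.534, -0.001, -0.001]), 'force': array([ 0.779,  0.12 , -0.288]), 'ft_torque': array([-0.01 , -0.027,  0.016]), 'opening': np.float64(1.0)}
scene 410.52666983350775 [ 1.08579792 -0.44896409  0.88941748] [[ 0.61  0.8   0.01]
 [ 0.58 -0.43 -0.69]
 [-0.55  0.42 -0.72]]
top 492.45780582054704 [0.26894899 0.02160443 1.42166282] [[-0.   -1.   -0.  ]
 [-0.99  0.   -0.16]
 [ 0.16  0.   -0.99]]
```

View pics/top0.png

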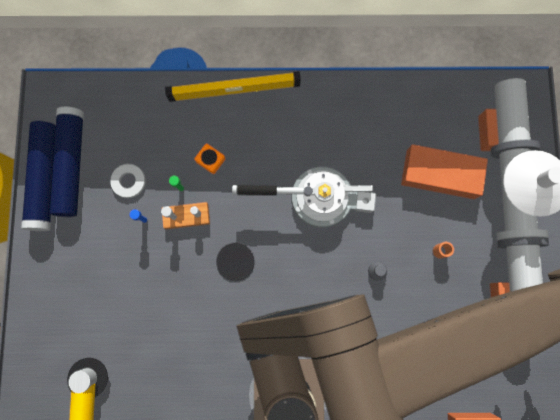

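View pics/scene0.png

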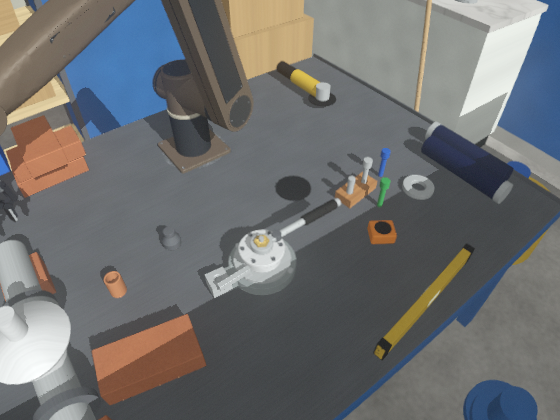

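Top view: the turntable is at about (322,195), the wrench grip at (257,190), the rack at (186,215) with two steel pins (166,212) and (195,211), and green and blue look-alikes at (174,181) and (136,214). I'll enlarge the rack and turntable.

```bash
python3 - <<'E'
from h import *
a=np.load("top0.npz")["im"];b=np.load("scene0.npz")["im"]
k=4
r=lambda im,u0,v0,u1,v1,w,h:cv2.resize(im[v0:v1,u0:u1,::-1],(w,h),interpolation=cv2.INTER_CUBIC)
top=np.vstack([r(a,230,160,390,235,800,375)[:, :],np.hstack([r(a,125,170,215,235,312,225),r(b,330,140,400,215,210,225),r(b,195,225,305,300,278,225)[:, :278]])])
cv2.imwrite("pics/c1.png",top)
for n in("top","scene"):
    P=cloud(n,np.load(n+"0.npz")["d"]);np.save(n+"P.npy",P)
P=np.load("topP.npy")
for u,v in[(166,212),(195,211),(322,190),(257,190),(366,202),(360,188),(186,225)]:print(u,v,np.round(P[v,u],4))
E
```

```text
166 212 [0.494  0.3303 0.1098]
195 211 [0.5008 0.2564 0.0849]
322 190 [ 0.5522 -0.0918  0.1145]
257 190 [0.5545 0.0848 0.1069]
366 202 [ 0.5387 -0.2286  0.0096]
360 188 [ 0.5701 -0.2045  0.057 ]
186 225 [0.4701 0.291  0.0285]
```

View pics/c1.png

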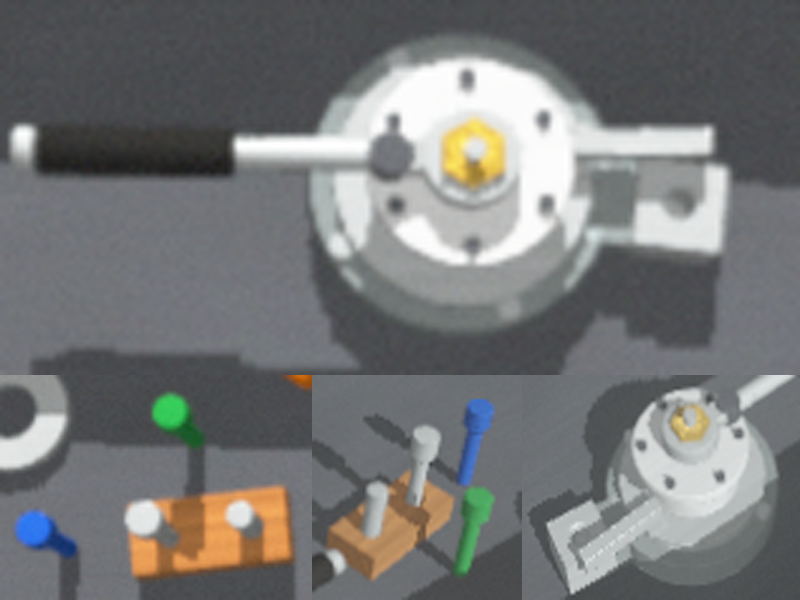

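Four candidates for the pin. In the top view the steel pin at (166,212) is slim, with a distinctly larger head and a top at about 0.11. The steel pin at (195,211) has a thick shaft and a small head, top at 0.085, so it is the drift. Green (174,181) and blue (136,214) are look-alikes. The crop confirms (166,212) is the one. Next I'll measure from both views.

```bash
python3 - <<'E'
from h import *
T=np.load("topP.npy");S=np.load("sceneP.npy")
def near(P,c,r,z0,z1):
    m=(np.hypot(P[...,0]-c[0],P[...,1]-c[1])<r)&(P[...,2]>z0)&(P[...,2]<z1);return P[m],np.argwhere(m)
def rep(nm,c,r,z0,z1):
    for n,P in(("top",T),("scene",S)):
        q,ix=near(P,c,r,z0,z1)
        if len(q)<3:print(nm,n,len(q));continue
        cc,_=cv2.minEnclosingCircle(q[:,:2].astype(np.float32))
        print(nm,n,len(q),"mean",q.mean(0).round(4),"min",q.min(0).round(4),"max",q.max(0).round(4),"circ",np.round(cc,4),_.__round__(4),"px",ix.mean(0)[::-1].round(1))
rep("pin",(.493,.33),.03,.095,.125)
rep("drift",(.50,.256),.03,.075,.1)
g=world("top",174,181,z=.1);b=world("top",136,214,z=.1);print(g,b)
rep("green",g,.03,.07,.13);rep("blue",b,.03,.07,.13)
rep("stud",(.552,-.092),.03,.113,.125)
rep("pot",(.552,-.092),.065,.076,.088)
rep("ear",(.54,-.225),.05,.034,.045)
rep("arm",(.57,-.2),.05,.053,.065)
rep("grip",(.555,.085),.08,.085,.12)
a=np.load("scene0.npz")["im"]
crop(a,190,215,310,300,6,"pics/c2.png")
E
```

```text
pin top 98 mean [0.4937 0.3287 0.1121] min [0.4814 0.3162 0.0955] max [0.5072 0.343  0.1208] circ [0.4944 0.3295] 0.0139 px [166.4 212. ]
pin scene 93 mean [0.5006 0.3246 0.1104] min [0.4846 0.3128 0.0952] max [0.5134 0.3425 0.1197] circ [0.4983 0.328 ] 0.0153 px [367.3 162.1]
drift top 54 mean [0.5023 0.2606 0.0829] min [0.4925 0.2503 0.0753] max [0.513  0.2708 0.0909] circ [0.5024 0.2606] 0.0109 px [193.6 210.6]
drift scene 43 mean [0.5068 0.256  0.0832] min [0.4972 0.2463 0.0759] max [0.5163 0.2695 0.0875] circ [0.5057 0.2591] 0.0135 px [351.  179.3]
[0.58210983 0.31343324 0.1       ] [0.49047012 0.41400143 0.1       ]
green top 99 mean [0.5803 0.3129 0.1013] min [0.5681 0.3007 0.0816] max [0.5969 0.3274 0.1116] circ [0.5824 0.3136] 0.0147 px [174.1 181.5]
green scene 115 mean [0.5885 0.3083 0.0977] min [0.5713 0.2973 0.0729] max [0.6001 0.3288 0.1083] circ [0.5875 0.313 ] 0.0171 px [384.7 183.7]
blue top 105 mean [0.4876 0.4161 0.101 ] min [0.4754 0.4041 0.0771] max [0.5019 0.4319 0.1124] circ [0.4883 0.4179] 0.0141 px [135.1 215. ]
blue scene 93 mean [0.4941 0.4124 0.096 ] min [
[... 880 characters left out ...]
248  0.0406] min [ 0.5111 -0.251   0.0342] max [ 0.5778 -0.1759  0.0449] circ [ 0.5422 -0.2156] 0.0403 px [216. 277.]
arm top 143 mean [ 0.5686 -0.197   0.0588] min [ 0.5608 -0.2358  0.0531] max [ 0.5768 -0.1583  0.0648] circ [ 0.5709 -0.1972] 0.039 px [357.5 188.4]
arm scene 238 mean [ 0.5723 -0.196   0.0599] min [ 0.5634 -0.2389  0.0531] max [ 0.5798 -0.1505  0.0645] circ [ 0.5701 -0.1946] 0.0446 px [233.3 277. ]
grip top 507 mean [0.554  0.0838 0.105 ] min [0.541  0.0055 0.0864] max [0.5714 0.1537 0.1166] circ [0.5551 0.0796] 0.0745 px [257.4 190.3]
grip scene 476 mean [0.5617 0.0773 0.106 ] min [0.5446 0.0052 0.0884] max [0.5724 0.1506 0.1146] circ [0.5626 0.0779] 0.0731 px [317.6 211.8]
```

View pics/c2.png

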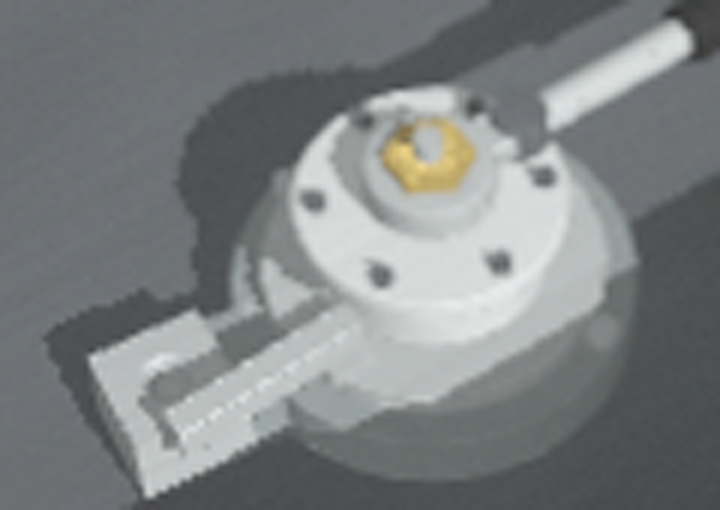

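```bash
python3 - <<'E'
from h import *
print("hole top",world("top",366.2,200.6,z=.04).round(4))
T=np.load("topP.npy");S=np.load("sceneP.npy")
for n,P in(("top",T),("scene",S)):
    m=(abs(P[...,2]-.04)<.006)&(P[...,1]<-.205)&(P[...,1]>-.27)&(abs(P[...,0]-.54)<.04)
    q=P[m]
    # outer (-y) edge per x-bin, near (-x) edge per y-bin
    e=[(x,q[abs(q[:,0]-x)<.003][:,1].min()) for x in np.arange(.515,.556,.006)]
    f=[(y,q[abs(q[:,1]-y)<.003][:,0].min()) for y in np.arange(-.242,-.208,.006)]
    e=np.array(e);f=np.array(f)
    pe=np.polyfit(e[:,0],e[:,1],1);pf=np.polyfit(f[:,0],f[:,1],1)
    print(n,"outer edge y at .54",np.polyval(pe,.54).round(4),"slope",pe[0].round(3),"near edge x at -.225",np.polyval(pf,-.225).round(4),"slope",pf[0].round(3))
    print(e.round(4).tolist(),f.round(4).tolist())
    m=(abs(P[...,2]-.06)<.006)&(P[...,1]<-.165)&(P[...,1]>-.27)&(abs(P[...,0]-.57)<.03)
    q=P[m][:,:2];v=cv2.fitLine(q.astype(np.float32),cv2.DIST_HUBER,0,.001,.001).ravel();print("arm",v.round(4))
    m=(abs(P[...,2]-.105)<.012)&(P[...,1]>.02)&(P[...,1]<.16)&(abs(P[...,0]-.555)<.04)
    q=P[m][:,:2];v=cv2.fitLine(q.astype(np.float32),cv2.DIST_HUBER,0,.001,.001).ravel();print("grip",v.round(4),q[:,1].max())
c=np.array([.553,-.0976])
def draw(n,th,off,k,box):
    im=np.load(n+"0.npz")["im"];u0,v0,u1,v1=box
    g=cv2.resize(im[v0:v1,u0:u1,::-1],None,fx=k,fy=k,interpolation=cv2.INTER_CUBIC)
    s=c+off+.125*np.array([-np.sin(th),-np.cos(th)])
    ax=np.array([np.cos(th),-np.sin(th)]);ay=np.array([np.sin(th),np.cos(th)])
    def pl(pts,z,col):
        p=[proj(n,[*w,z]) for w in pts];p=[((a-u0+.5)*k-.5,(b-v0+.5)*k-.5) for a,b in p]
        cv2.polylines(g,[np.int32(np.round(p))],True,col,1)
    pl([s+.025*(i*ax+j*ay) for i,j in((-1,-1),(1,-1),(1,1),(-1,1))],.04,(0,0,255))
    pl([s+.009*np.array([np.cos(t),np.sin(t)]) for t in np.linspace(0,6.28,30)],.04,(0,255,0))
    pl([c+off+.058*np.array([np.cos(t),np.sin(t)]) for t in np.linspace(0,6.28,60)],.084,(255,0,0))
    print(n,th,s.round(4));return g
a=draw("top",.07,np.zeros(2),6,(300,165,390,230));b=draw("scene",.07,np.zeros(2),6,(195,225,285,310))
h=min(len(a),len(b));cv2.imwrite("pics/c3.png",cv2.resize(np.hstack([a[:h],b[:h]]),None,fx=.74,fy=.74))
E
```

```text
hole top [ 0.537 -0.224  0.04 ]
top outer edge y at .54 -0.2459 slope -0.125 near edge x at -.225 0.5107 slope 0.136
[[0.515, -0.2429], [0.521, -0.2432], [0.527, -0.2437], [0.533, -0.2459], [0.539, -0.2466], [0.545, -0.2457], [0.551, -0.2473]] [[-0.242, 0.5092], [-0.236, 0.5091], [-0.23, 0.509], [-0.224, 0.5103], [-0.218, 0.5124], [-0.212, 0.5126]]
arm [ 0.0548 -0.9985  0.5685 -0.1979]
grip [0.0192 0.9998 0.5541 0.0893] 0.15366019821772367
scene outer edge y at .54 -0.2489 slope -0.13 near edge x at -.225 0.5132 slope 0.096
[[0.515, -0.2459], [0.521, -0.2463], [0.527, -0.2473], [0.533, -0.2472], [0.539, -0.2489], [0.545, -0.2499], [0.551, -0.2503]] [[-0.242, 0.5122], [-0.236, 0.5123], [-0.23, 0.513], [-0.224, 0.5111], [-0.218, 0.5144], [-0.212, 0.5153]]
arm [ 0.015  -0.9999  0.5722 -0.2025]
grip [0.0403 0.9992 0.5633 0.1029] 0.15058419483376365
top 0.07 [ 0.5443 -0.2223]
scene 0.07 [ 0.5443 -0.2223]
```

View pics/c3.png

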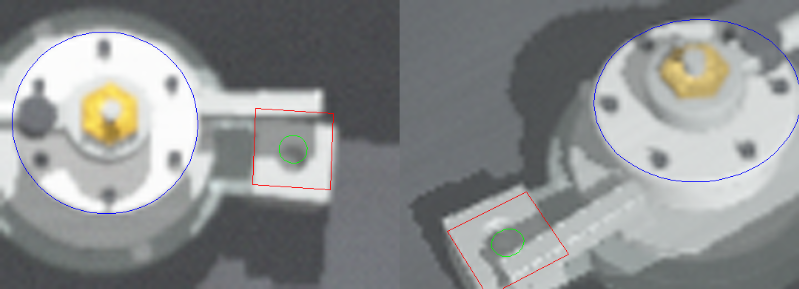

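The overlay shows the socket rotated slightly further than my first model: base yaw is about 0.125, which puts the socket near (0.537, -0.2225). The nut axis is near (0.553, -0.0976) and the pin near (0.4955, 0.329). I'll turn the tool to yaw 0 and travel towards the pin.

step_arm([
  [[0, 0, 0, -1], [0, 0, 0, -1], [0, 0, 0, -1], [0, 0, 0, -1], [0, 0, 0, -1], [0, 0, 0, -1], [0, 0, 0, -1], [0, 0, 0, -1], [0, 0, 0, -0.06]],
], claw=0.6)

```text
t: 1.23
ee_pos: [0.2903, -0.609, 0.2087]
ee_rot: [1.0, -0.001, -0.0, -0.001]
force: [-0.7, 0.4, -0.8]
opening: 0.599
```

step_arm([
  [[1, -1, 0, 0], [1, -1, 0, 0], [1, -1, 0, 0], [1, -1, 0, 0], [1, -1, 0, 0], [1, -1, 0, 0], [1, -1, 0, 0], [1, -1, 0, 0], [0, -1, 0, 0], [0, -1, 0, 0]],
])

```text
t: 2.48
ee_pos: [0.4906, -0.3582, 0.209]
ee_rot: [1.0, -0.001, -0.0, -0.0]
force: [-0.2, 0.3, 0.7]
opening: 0.597
```

step_arm([
  [[0, -1, 0, 0], [0, -1, 0, 0], [0, -1, 0, 0], [0, -1, 0, 0], [0, -1, 0, 0], [0, -1, 0, 0], [0, -1, 0, 0], [0, -1, 0, 0], [0, -1, 0, 0], [0, -1, 0, 0]],
])

```text
t: 3.72
ee_pos: [0.4906, -0.1078, 0.2095]
ee_rot: [1.0, -0.0, 0.0, 0.0]
force: [-0.8, 1.1, 0.7]
opening: 0.598
```

step_arm([
  [[0, -1, 0, 0], [0, -1, 0, 0], [0, -1, 0, 0], [0, -1, 0, 0], [0, -1, 0, 0], [0, -1, 0, 0], [0, -1, 0, 0], [0, -1, 0, 0], [0, -1, 0, 0], [0, -1, 0, 0]],
])

```text
t: 4.97
ee_pos: [0.4903, 0.1421, 0.2095]
ee_rot: [1.0, -0.0, 0.0, -0.0]
force: [-0.9, -0.5, 0.1]
opening: 0.598
```

step_arm([
  [[0, -1, 0, 0], [0, -1, 0, 0], [0, -1, 0, 0], [0, -1, 0, 0], [0, -1, 0, 0], [0, -1, 0, 0], [0, -1, 0, 0], [0, -0.5, 0, 0], [0, 0, 0, 0], [0, 0, 0, 0]],
])

```text
t: 6.22
ee_pos: [0.4909, 0.3276, 0.2094]
ee_rot: [1.0, -0.0, -0.0, 0.0]
force: [0.3, 1.0, 1.4]
opening: 0.601
```

step_arm([
  [[0.2, -0.06, 0.5, 0], [0, 0, 0.8, 0], [0, 0, 0.8, 0], [0, 0, 0.8, 0], [0, 0, 0.8, 0], [0, 0, 0.5, 0], [0, 0, 0.3, 0], [0, 0, 0.12, 0], [0, 0, 0, 0]],
])

```text
t: 7.35
ee_pos: [0.4963, 0.3297, 0.0943]
ee_rot: [1.0, -0.0, 0.0, -0.0]
force: [0.1, -0.4, 0.5]
opening: 0.603
```

step_arm([
  [[0, 0, 0, 0], [0, 0, 0, 0], [0, 0, 0, 0], [0, 0, 0, 0], [0, 0, 0, 0], [0, 0, 0, 0]],
], claw=0.0)

```text
t: 8.1
ee_pos: [0.496, 0.3296, 0.0939]
ee_rot: [1.0, -0.0, -0.0, 0.0]
force: [0.0, -0.0, -0.3]
opening: -0.001
```

The jaws shut on nothing, so I'll look.

```bash
python3 - <<'E'
from h import *
a,d=read_camera("top");b,e=read_camera("scene");np.savez("m1.npz",a=a,d=d,b=b,e=e)
r=lambda im,u0,v0,u1,v1,w,h:cv2.resize(im[v0:v1,u0:u1,::-1],(w,h),interpolation=cv2.INTER_CUBIC)
cv2.imwrite("pics/m1.png",np.hstack([r(a,110,150,250,255,400,300),r(b,310,100,450,205,400,300)]))
E
```

```text
(no output)
```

View pics/m1.png

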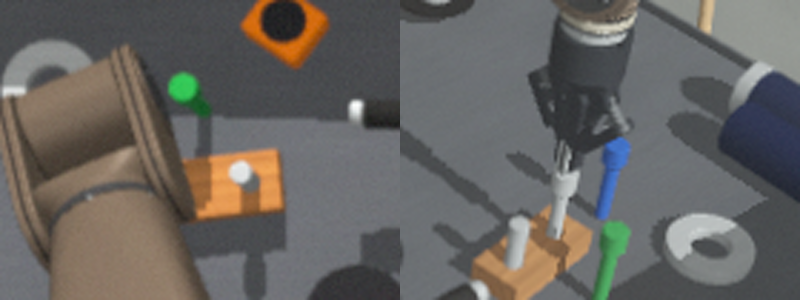

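```bash
python3 - <<'E'
from h import *
m=np.load("m1.npz")
for z in(.0,.0145,.086,.094,.105,.115,.14):
    u,v=proj("scene",[.496,.3296,z]);print(z,round(u,1),round(v,1),"crop",((u-310)*400/140).round(),((v-100)*300/105).round())
P=cloud("scene",m["e"])
for v in range(145,185,2):
    print(v,[tuple((P[v,u]*1000).round().astype(int)) for u in (362,365,368,371)])
r=lambda im,u0,v0,u1,v1,w,h:cv2.resize(im[v0:v1,u0:u1,::-1],(w,h),interpolation=cv2.INTER_CUBIC)
cv2.imwrite("pics/m2.png",r(m["b"],340,120,400,195,480,600))
E
```

```text
0.0 362.0 187.6 crop 149.0 250.0
0.0145 362.7 184.2 crop 151.0 241.0
0.086 366.1 166.9 crop 160.0 191.0
0.094 366.5 164.9 crop 162.0 185.0
0.105 367.1 162.1 crop 163.0 177.0
0.115 367.6 159.5 crop 165.0 170.0
0.14 368.9 152.9 crop 168.0 151.0
145 [(np.int64(338), np.int64(490), np.int64(-3)), (np.int64(485), np.int64(318), np.int64(167)), (np.int64(493), np.int64(322), np.int64(171)), (np.int64(510), np.int64(314), np.int64(185))]
147 [(np.int64(347), np.int64(480), np.int64(0)), (np.int64(489), np.int64(315), np.int64(164)), (np.int64(495), np.int64(322), np.int64(164)), (np.int64(509), np.int64(317), np.int64(175))]
149 [(np.int64(358), np.int64(468), np.int64(3)), (np.int64(484), np.int64(323), np.int64(150)), (np.int64(498), np.int64(319), np.int64(160)), (np.int64(509), np.int64(319), np.int64(168))]
151 [(np.int64(364), np.int64(463), np.int64(0)), (np.int64(487), np.int64(321), np.int64(145)), (np.int64(500), np.int64(319), np.int64(154)), (np.int64(510), np.int64(318), np.int64(162))]
153 [(np.int64(374), np.int64(452), np.int64(3)), (np.int64(490), np.int64(319), np.int64(14
[... 2244 characters left out ...]
64(501), np.int64(327), np.int64(50)), (np.int64(492), np.int64(355), np.int64(28)), (np.int64(1086), np.int64(-449), np.int64(889))]
179 [(np.int64(497), np.int64(319), np.int64(43)), (np.int64(505), np.int64(324), np.int64(46)), (np.int64(500), np.int64(346), np.int64(31)), (np.int64(505), np.int64(354), np.int64(30))]
181 [(np.int64(499), np.int64(319), np.int64(36)), (np.int64(506), np.int64(325), np.int64(38)), (np.int64(507), np.int64(338), np.int64(32)), (np.int64(511), np.int64(348), np.int64(30))]
183 [(np.int64(499), np.int64(321), np.int64(27)), (np.int64(505), np.int64(328), np.int64(27)), (np.int64(512), np.int64(334), np.int64(29)), (np.int64(518), np.int64(341), np.int64(30))]
```

View pics/m2.png

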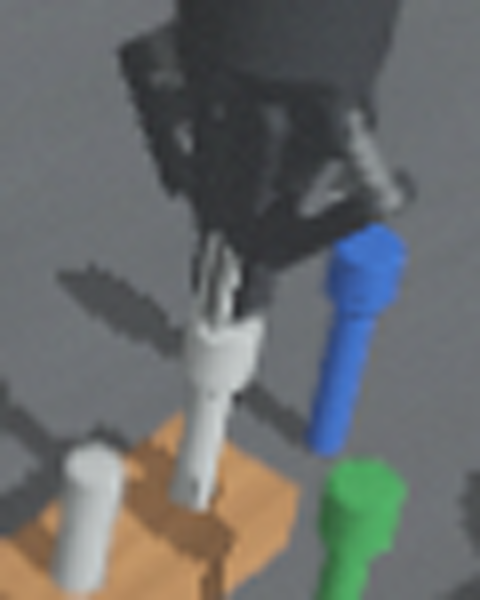

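The crop shows the pin still standing, with head top near (368,160). The shut fingertips end just above the head, about 25 mm higher than the TCP reading implies. I'll raise, open and measure where the tips really are.

step_arm([
  [[0, 0, -1, 0], [0, 0, -1, 0], [0, 0, -1, 0], [0, 0, 0, 0], [0, 0, 0, 0]],
])

```text
t: 8.82
ee_pos: [0.4954, 0.3293, 0.1678]
ee_rot: [1.0, -0.0, -0.001, 0.0]
force: [0.2, -0.6, -0.6]
opening: -0.0
```

```bash
python3 - <<'E'
from h import *
s=env.sense();p=s["ee_pos"];print(p,s["opening"])
b,e=read_camera("scene");a,d=read_camera("top");np.savez("m3.npz",a=a,d=d,b=b,e=e)
for dz in(-.008,0,.011,.065):
    print(dz,np.round(proj("scene",p+[0,0,dz]),1))
P=cloud("scene",e)
m=(abs(P[...,0]-p[0])<.08)&(abs(P[...,1]-p[1])<.08)&(P[...,2]>.122)&(P[...,2]<.3)
q=P[m]
for z in np.arange(.122,.27,.008):
    w=q[(q[:,2]>z)&(q[:,2]<=z+.008)]
    if len(w):print(round(z,3),len(w),w[:,:2].min(0).round(3),w[:,:2].max(0).round(3))
r=lambda im,u0,v0,u1,v1,w,h:cv2.resize(im[v0:v1,u0:u1,::-1],(w,h),interpolation=cv2.INTER_CUBIC)
g=r(b,330,90,410,190,480,600)
for dz in(-.008,.011):
    u,v=proj("scene",p+[0,0,dz]);cv2.circle(g,(int((u-330)*6),int((v-90)*6)),4,(0,0,255),1)
cv2.imwrite("pics/m3.png",g)
E
```

```text
[0.4954278  0.32931499 0.16775146] -0.00046219768951030467
-0.008 [369.8 147.5]
0 [370.2 145.3]
0.011 [370.8 142.2]
0.065 [373.8 126.6]
0.186 4 [0.487 0.323] [0.504 0.339]
0.194 16 [0.484 0.316] [0.509 0.333]
0.202 26 [0.485 0.317] [0.511 0.337]
0.21 25 [0.481 0.316] [0.511 0.336]
0.218 21 [0.485 0.318] [0.51  0.332]
0.226 19 [0.484 0.317] [0.51  0.327]
0.234 40 [0.459 0.314] [0.525 0.337]
0.242 65 [0.46  0.315] [0.532 0.34 ]
0.25 51 [0.449 0.314] [0.538 0.344]
0.258 72 [0.443 0.31 ] [0.545 0.34 ]
0.266 60 [0.443 0.309] [0.551 0.332]
```

View pics/m3.png

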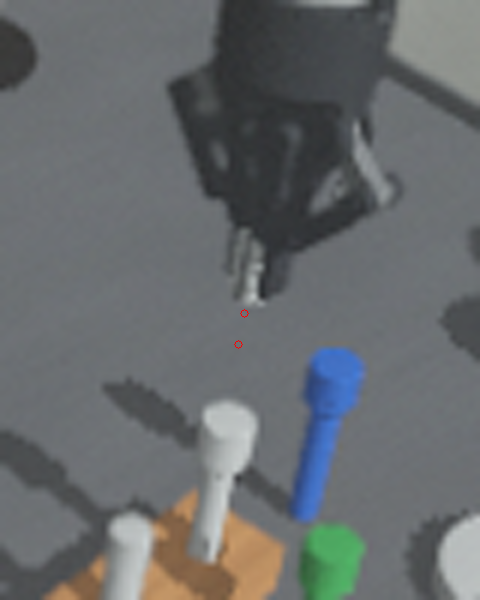

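The red marks show the real shut tips at z≈0.187 with the TCP reading 0.168. The tips therefore sit about 19 mm behind the reported TCP instead of 8 mm ahead, a 27 mm offset along the tool, while sideways agrees. I'll allow for it, so the grasp is at a reading of about 0.064.

step_arm([
  [[0, 0, 0, 0], [0, 0, 0, 0], [0, 0, 0.6, 0], [0, 0, 0.8, 0], [0, 0, 0.8, 0], [0, 0, 0.8, 0], [0, 0, 0.6, 0], [0, 0, 0.4, 0], [0, 0, 0.16, 0], [0, 0, 0, 0]],
], claw=0.65)

```text
t: 10.18
ee_pos: [0.4962, 0.3297, 0.0651]
ee_rot: [1.0, -0.0, 0.0, -0.0]
force: [0.8, -0.2, -0.3]
opening: 0.646
```

step_arm([
  [[0, 0, 0, 0], [0, 0, 0, 0], [0, 0, 0, 0], [0, 0, 0, 0], [0, 0, 0, 0], [0, 0, 0, 0]],
], claw=0.0)

```text
t: 10.92
ee_pos: [0.4967, 0.3299, 0.066]
ee_rot: [1.0, -0.0, 0.001, -0.0]
force: [-1.2, 0.4, 5.8]
opening: 0.307
```

step_arm([
  [[0, 0, -0.4, 0], [0, 0, -0.8, 0], [0, 0, -1, 0], [0, 0, -1, 0], [0, 0, -1, 0], [0, 0, -1, 0], [0, 0, -0.6, 0], [0, 0.4, 0, 0], [0, 0.8, 0, 0], [0, 0.9, 0, 0]],
])

```text
t: 12.18
ee_pos: [0.4952, 0.2751, 0.2083]
ee_rot: [1.0, -0.0, -0.001, 0.001]
force: [0.9, -0.0, -0.8]
opening: 0.303
```

step_arm([
  [[0, 1, 0, 0], [0, 1, 0, 0], [0, 1, 0, 0], [0, 1, 0, 0], [0, 1, 0, 0], [0, 1, 0, 0], [0, 1, 0, 0], [0, 1, 0, 0], [0, 1, 0, 0], [0, 1, 0, 0]],
])

```text
t: 13.42
ee_pos: [0.4947, 0.0251, 0.2089]
ee_rot: [1.0, -0.001, -0.001, -0.0]
force: [0.8, 0.6, -0.5]
opening: 0.307
```

step_arm([
  [[0, 1, 0, 0], [0, 1, 0, 0], [0.2, 1, 0, 0], [0.2, 1, 0, 0], [0.2, 1, 0, 0], [0.2, 1, 0, 0], [0.2, 1, 0, 0], [0.2, 1, 0, 0], [0.2, 1, 0, 0], [0.2, 0.7, 0, 0]],
])

```text
t: 14.68
ee_pos: [0.5356, -0.2172, 0.2097]
ee_rot: [1.0, -0.001, -0.0, -0.0]
force: [-0.3, 0.8, -0.8]
opening: 0.305
```

step_arm([
  [[0, 0.3, 0, 0], [0, 0, 0.6, 0], [0, 0, 0.8, 0], [0, 0, 0.6, 0], [0, 0, 0.4, 0], [0, 0, 0, 0], [0, 0, 0, 0]],
])

```text
t: 15.55
ee_pos: [0.5361, -0.2231, 0.1506]
ee_rot: [1.0, -0.0, 0.0, 0.0]
force: [-0.7, -0.5, -0.9]
opening: 0.303
```

```bash
python3 - <<'E'
from h import *
s=env.sense();p=s["ee_pos"];print(s["t"],p,s["opening"])
b,e=read_camera("scene");a,d=read_camera("top");np.savez("m4.npz",a=a,d=d,b=b,e=e)
P=cloud("scene",e)
m=(abs(P[...,0]-p[0])<.04)&(abs(P[...,1]-p[1])<.04);q=P[m]
for z in np.arange(.06,.18,.006):
    w=q[(q[:,2]>z)&(q[:,2]<=z+.006)]
    if len(w):print(round(z,3),len(w),w[:,:2].min(0).round(4),w[:,:2].max(0).round(4))
r=lambda im,u0,v0,u1,v1,w,h:cv2.resize(im[v0:v1,u0:u1,::-1],(w,h),interpolation=cv2.INTER_CUBIC)
cv2.imwrite("pics/m4.png",np.hstack([r(b,190,210,260,300,467,600),r(a,335,165,395,240,320,400).repeat(1,0) if 0 else cv2.copyMakeBorder(r(a,345,175,390,235,320,426),0,174,0,0,0)]))
E
```

```text
15.55 [ 0.53612794 -0.22312099  0.15057343] 0.30252193766708463
0.06 59 [ 0.5643 -0.238 ] [ 0.5755 -0.1834]
0.096 6 [ 0.5359 -0.2313] [ 0.545  -0.2197]
0.102 10 [ 0.5352 -0.2305] [ 0.5447 -0.2183]
0.108 13 [ 0.5361 -0.2303] [ 0.544  -0.2171]
0.114 7 [ 0.5375 -0.2304] [ 0.5436 -0.2202]
0.12 14 [ 0.5352 -0.2309] [ 0.5454 -0.2184]
0.126 9 [ 0.5367 -0.2306] [ 0.5446 -0.2174]
0.132 12 [ 0.5388 -0.2313] [ 0.5448 -0.2166]
0.138 13 [ 0.5343 -0.2309] [ 0.5453 -0.2182]
0.144 11 [ 0.5364 -0.2305] [ 0.545  -0.2172]
0.15 11 [ 0.537  -0.2302] [ 0.5442 -0.2166]
0.156 8 [ 0.5342 -0.2306] [ 0.5444 -0.2233]
0.162 2 [ 0.5392 -0.2297] [ 0.5417 -0.2288]
0.168 1 [ 0.5389 -0.2315] [ 0.5389 -0.2315]
0.174 7 [ 0.5227 -0.2357] [ 0.556  -0.2107]
```

View pics/m4.png

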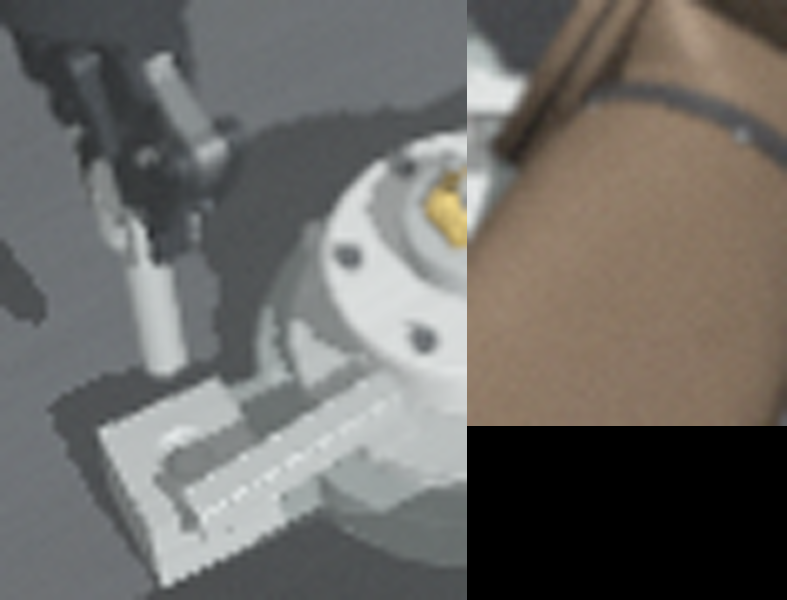

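The pin hangs upright above the ear, foot at about (166,370) in the crop. The ear's top corners are at (100,430), (215,378) and (165,585), and the stop arm is still clear. I'll compute the pin-to-socket offset within this same camera.

```bash
python3 - <<'E'
from h import *
f=467/70
w=lambda x,y:world("scene",190+x/f-.5,210+y/(600/90)-.5,z=.04).round(4)
L,T,B=w(100,430),w(215,378),w(165,585)
print(L,T,B,(T+B)/2,np.linalg.norm(T-L),np.linalg.norm(B-L),w(190,475))
# pin axis from silhouettes, by image: foot bottom crop row 365, edges 143..187
print("foot edge mid",world("scene",190+166/f-.5,210+362/6.667-.5,z=.0946))
E
```

```text
[ 0.5097 -0.2431  0.04  ] [ 0.5151 -0.1959  0.04  ] [ 0.5816 -0.2582  0.04  ] [ 0.54835 -0.22705  0.04   ] 0.047507894080878826 0.07346849664992468 [ 0.5469 -0.2265  0.04  ]
foot edge mid [ 0.5353531  -0.22256674  0.0946    ]
```

The pin is within about 1 mm of the socket in the same camera frame, so I'll descend.

step_arm([
  [[0.02, 0, 0.6, 0], [0, 0, 0.8, 0], [0, 0, 0.5, 0], [0, 0, 0.2, 0], [0, 0, 0.1, 0], [0, 0, 0.1, 0], [0, 0, 0.1, 0], [0, 0, 0, 0]],
])

```text
t: 16.65
ee_pos: [0.5366, -0.223, 0.0902]
ee_rot: [1.0, -0.0, 0.001, 0.0]
force: [0.2, 0.2, -1.2]
opening: 0.31
```

step_arm([
  [[0, 0, 0.2, 0], [0, 0, 0.2, 0], [0, 0, 0.2, 0], [0, 0, 0.15, 0], [0, 0, 0.1, 0], [0, 0, 0, 0]],
])

```text
t: 17.4
ee_pos: [0.5365, -0.2229, 0.0684]
ee_rot: [1.0, -0.0, 0.0, 0.0]
force: [3.3, 0.6, -2.6]
opening: 0.316
```

step_arm([
  [[0, 0, 0.08, 0], [0, 0, 0.06, 0], [0, 0, 0.06, 0], [0, 0, 0, 0]],
])

```text
t: 17.9
ee_pos: [0.5368, -0.2235, 0.0659]
ee_rot: [1.0, -0.0, 0.0, 0.0]
force: [0.2, 1.0, 8.8]
opening: 0.31
```

Bottom reached at the expected height (0.066) with an 8.8 N reaction. I'll release and rise.

step_arm([
  [[0, 0, 0, 0], [0, 0, 0, 0], [0, 0, 0, 0], [0, 0, -0.4, 0], [0, 0, -0.8, 0], [0, 0, -1, 0], [0, 0, -1, 0], [0, 0, -1, 0], [0, 0, -1, 0], [0, 0, -0.6, 0]],
], claw=0.6)

```text
t: 19.15
ee_pos: [0.537, -0.2234, 0.2121]
ee_rot: [1.0, -0.0, 0.002, 0.001]
force: [-0.3, -0.0, 0.5]
opening: 0.598
```

step_arm([
  [[0, -1, 0, 0], [-0.1, -1, 0, 0], [-0.1, -1, 0, 0], [-0.1, -1, 0, 0], [-0.1, -1, 0, 0], [-0.1, -1, 0, 0], [-0.1, -1, 0, 0], [-0.2, -1, 0, 0], [-0.2, -1, 0, 0], [-0.2, -1, 0, 0]],
], claw=0.0)

```text
t: 20.4
ee_pos: [0.5054, 0.0286, 0.2084]
ee_rot: [1.0, 0.0, -0.0, -0.0]
force: [-0.8, -0.4, 0.2]
opening: 0.002
```

step_arm([
  [[0, -1, 0, 0], [0, -1, 0, 0], [0, -0.6, 0, 0], [0, 0, 1, 0], [0, 0, 1, 0], [0, 0, 1, 0], [0, 0, 0, 0], [0, 0, 0, 0]],
])

```text
t: 21.4
ee_pos: [0.5069, 0.0921, 0.1346]
ee_rot: [1.0, -0.0, 0.001, 0.0]
force: [0.1, 0.0, -0.1]
opening: -0.0
```

```bash
python3 - <<'E'
from h import *
s=env.sense();p=s["ee_pos"];print(s["t"],p,s["opening"],s["force"])
b,e=read_camera("scene");a,d=read_camera("top");np.savez("m5.npz",a=a,d=d,b=b,e=e)
for n,D in(("scene",e),("top",d)):
    P=cloud(n,D)
    def sel(x0,x1,y0,y1,z0,z1):
        return P[(P[...,0]>x0)&(P[...,0]<x1)&(P[...,1]>y0)&(P[...,1]<y1)&(P[...,2]>z0)&(P[...,2]<z1)]
    for nm,bx in(("pin head",(.51,.56,-.25,-.195,.085,.13)),("arm",(.55,.6,-.26,-.17,.053,.068)),("finger",(.46,.545,.05,.13,.12,.20)),("grip",(.54,.6,.03,.14,.085,.115))):
        q=sel(*bx)
        if len(q)>3:print(n,nm,len(q),q.mean(0).round(4),q.min(0).round(4),q.max(0).round(4))
E
```

```text
21.4 [0.50689562 0.09211581 0.13463018] -0.00020197819927980515 [ 0.12807359  0.0492566  -0.12398891]
scene pin head 157 [ 0.5416 -0.2247  0.1108] [ 0.5248 -0.2372  0.0912] [ 0.552  -0.2099  0.1201]
scene arm 188 [ 0.5724 -0.2047  0.0597] [ 0.5618 -0.2393  0.053 ] [ 0.5798 -0.17    0.0647]
scene finger 99 [0.5107 0.0851 0.18  ] [0.4929 0.0791 0.1583] [0.521  0.0998 0.1996]
scene grip 389 [0.5621 0.0816 0.1066] [0.5432 0.0301 0.0859] [0.5718 0.1398 0.1145]
top pin head 99 [ 0.5339 -0.2206  0.1109] [ 0.5219 -0.2356  0.0922] [ 0.5476 -0.2077  0.1195]
top arm 129 [ 0.5685 -0.2026  0.0587] [ 0.5608 -0.2355  0.053 ] [ 0.5765 -0.1702  0.0659]
top grip 34 [0.5541 0.0348 0.1045] [0.542  0.0302 0.0944] [0.5672 0.0385 0.1125]
```

The pin is seated: its head height matches the rack reading, and the socket floor is at the same 10 mm height. I'll lower the shut fingers beside the grip and bring them up to it.

step_arm([
  [[0, 0, 0.8, 0], [0, 0, 1, 0], [0, 0, 0.8, 0], [0, 0, 0.4, 0], [0.2, 0, 0, 0], [0.2, 0, 0, 0], [0.2, 0, 0, 0], [0.1, 0, 0, 0], [0, 0, 0, 0]],
])

```text
t: 22.62
ee_pos: [0.5242, 0.092, 0.0589]
ee_rot: [1.0, -0.0, 0.0, 0.0]
force: [-0.2, -0.5, 0.1]
opening: -0.0
```

step_arm([
  [[0.2, 0, 0, 0], [0.2, -0.03, 0, 0.19], [0.2, -0.03, 0, 0.19], [0.2, -0.03, 0, 0.19]],
])

```text
t: 23.12
ee_pos: [0.544, 0.0939, 0.0585]
ee_rot: [0.999, -0.041, -0.0, 0.0]
force: [-1.2, -0.0, -0.4]
opening: -0.002
```

step_arm([
  [[0.2, -0.03, 0, 0.19], [0.2, -0.03, 0, 0.19]],
])

```text
t: 23.38
ee_pos: [0.5542, 0.0945, 0.0585]
ee_rot: [0.998, -0.067, -0.0, 0.0]
force: [-1.1, -0.6, -1.2]
opening: -0.001
```

```bash
cat > ang.py <<'E'
from h import *
def look(v=True):
    s=env.sense();b,e=read_camera("scene");P=cloud("scene",e)
    X=P-np.array([.555,-.0976,0]);R=np.hypot(X[...,0],X[...,1])
    m=(R>.03)&(R<.26)&(X[...,1]>-.02)&(X[...,0]>-.03)&(P[...,2]>.088)&(P[...,2]<.118)
    q=X[m];hs=b[m].astype(int)
    for r0 in np.arange(.06,.26,.02):
        w=q[(R[m]>r0)&(R[m]<r0+.02)]
        if len(w)>4:
            a=np.arctan2(w[:,0],w[:,1]);print(round(r0,2),len(w),"ang mean %.3f med %.3f max %.3f"%(a.mean(),np.median(a),a.max()))
    m=(P[...,2]>.053)&(P[...,2]<.066)&(R>.09)&(R<.15)&(X[...,1]<-.05)
    w=X[m]
    if len(w)>4:
        c=w[:,:2].mean(0);print("arm",len(w),c.round(4),"ang",np.arctan2(-c[0],-c[1]).round(3))
    print(s["t"],s["ee_pos"].round(4),s["force"].round(1));return b
if __name__=="__main__":look()
E
python3 ang.py; python3 - <<'E'
E
```

```text
0.06 51 ang mean 0.171 med 0.189 max 0.256
0.08 56 ang mean 0.162 med 0.171 max 0.236
0.1 50 ang mean 0.160 med 0.171 max 0.215
0.12 78 ang mean 0.165 med 0.173 max 0.239
0.14 75 ang mean 0.174 med 0.187 max 0.232
0.16 80 ang mean 0.163 med 0.176 max 0.220
0.18 122 ang mean 0.102 med 0.121 max 0.212
0.2 71 ang mean 0.166 med 0.175 max 0.205
0.22 65 ang mean 0.162 med 0.166 max 0.205
0.24 29 ang mean 0.156 med 0.164 max 0.187
arm 162 [ 0.0014 -0.118 ] ang -0.012
23.375 [0.5542 0.0945 0.0585] [-1.1 -0.6 -1.2]
```

The arm is nearly at the pin. I'll continue in small arc steps, watching the force.

step_arm([
  [[0.12, -0.018, 0, 0.114], [0.12, -0.018, 0, 0.114], [0.12, -0.018, 0, 0.114]],
])

```text
t: 23.8
ee_pos: [0.5626, 0.0945, 0.0587]
ee_rot: [0.996, -0.091, -0.001, 0.0]
force: [-3.7, -1.5, 2.1]
opening: 0.003
```

step_arm([
  [[0.12, -0.018, 0, 0.114], [0.12, -0.018, 0, 0.114]],
])

```text
t: 24.05
ee_pos: [0.5691, 0.0942, 0.0586]
ee_rot: [0.994, -0.107, -0.0, 0.0]
force: [-4.0, -1.0, 1.3]
opening: 0.001
```

```bash
python3 ang.py
```

```text
0.06 55 ang mean 0.247 med 0.264 max 0.323
0.08 55 ang mean 0.242 med 0.257 max 0.310
0.1 50 ang mean 0.241 med 0.253 max 0.299
0.12 77 ang mean 0.244 med 0.247 max 0.317
0.14 83 ang mean 0.249 med 0.266 max 0.310
0.16 77 ang mean 0.233 med 0.246 max 0.296
0.18 122 ang mean 0.187 med 0.216 max 0.287
0.2 73 ang mean 0.242 med 0.252 max 0.284
0.22 69 ang mean 0.238 med 0.243 max 0.278
0.24 28 ang mean 0.234 med 0.243 max 0.263
arm 156 [-0.0015 -0.1176] ang 0.012
24.05 [0.5691 0.0942 0.0586] [-4.  -1.   1.3]
```

The arm is on the pin (force rose to 4 N and the arm stopped while the wrench went on). I'll continue in small bites.

step_arm([
  [[0.12, -0.018, 0, 0.114], [0.12, -0.018, 0, 0.114]],
])

```text
t: 24.35
ee_pos: [0.5752, 0.0937, 0.0585]
ee_rot: [0.992, -0.123, -0.0, 0.0]
force: [-4.3, 0.1, 0.7]
opening: 0.003
```

step_arm([
  [[0.12, -0.018, 0, 0.114], [0.12, -0.018, 0, 0.114]],
])

```text
t: 24.6
ee_pos: [0.5813, 0.0931, 0.0585]
ee_rot: [0.99, -0.138, -0.0, 0.0]
force: [-2.8, -0.3, 0.6]
opening: 0.002
```

step_arm([
  [[0.12, -0.018, 0, 0.114], [0, 0, 0, 0]],
])

```text
t: 24.85
ee_pos: [0.5847, 0.0927, 0.0585]
ee_rot: [0.989, -0.146, 0.0, -0.0]
force: [-3.2, -1.5, -0.2]
opening: -0.002
```

step_arm([
  [[0.12, -0.018, 0, 0.114], [0.12, -0.018, 0, 0.114]],
])

```text
t: 25.1
ee_pos: [0.5902, 0.0919, 0.0585]
ee_rot: [0.987, -0.162, -0.0, 0.0]
force: [-3.5, -0.8, 0.3]
opening: 0.0
```

step_arm([
  [[0.12, -0.018, 0, 0.114], [0.12, -0.018, 0, 0.114]],
])

```text
t: 25.35
ee_pos: [0.5963, 0.0907, 0.0585]
ee_rot: [0.984, -0.178, -0.0, 0.0]
force: [-4.0, 0.1, 0.5]
opening: -0.004
```

step_arm([
  [[0.12, -0.018, 0, 0.114], [0.12, -0.018, 0, 0.114]],
])

```text
t: 25.6
ee_pos: [0.6012, 0.0897, 0.0584]
ee_rot: [0.981, -0.193, -0.002, -0.0]
force: [-9.6, 0.1, 3.4]
opening: 0.001
```

step_arm([
  [[0.12, -0.018, 0, 0.114], [0, 0, 0, 0]],
])

```text
t: 25.85
ee_pos: [0.603, 0.0894, 0.0584]
ee_rot: [0.98, -0.201, -0.003, 0.0]
force: [-10.9, -0.3, 5.0]
opening: 0.0
```

```bash
python3 ang.py
```

```text
0.06 55 ang mean 0.431 med 0.438 max 0.519
0.08 57 ang mean 0.421 med 0.431 max 0.490
0.1 56 ang mean 0.421 med 0.433 max 0.475
0.12 82 ang mean 0.425 med 0.439 max 0.488
0.14 85 ang mean 0.428 med 0.437 max 0.485
0.16 83 ang mean 0.428 med 0.438 max 0.478
0.18 120 ang mean 0.375 med 0.404 max 0.474
0.2 83 ang mean 0.420 med 0.428 max 0.470
0.22 74 ang mean 0.419 med 0.427 max 0.457
0.24 29 ang mean 0.416 med 0.420 max 0.439
arm 158 [-0.0018 -0.1175] ang 0.015
25.85 [0.603  0.0894 0.0584] [-10.9  -0.3   5. ]
```

The nut is tight at about 11 N and handle angle 0.43. I'll push on in 3 mm steps about the hinge; the joint gives about 12 mm further on.

step_arm([
  [[0.12, -0.023, 0, 0.148], [0.12, -0.023, 0, 0.148]],
])

```text
t: 26.15
ee_pos: [0.6086, 0.0881, 0.0584]
ee_rot: [0.975, -0.221, -0.004, 0.0]
force: [-10.9, 0.7, 3.8]
opening: 0.0
```

step_arm([
  [[0.12, -0.023, 0, 0.148], [0, 0, 0, 0]],
])

```text
t: 26.4
ee_pos: [0.6116, 0.0873, 0.0584]
ee_rot: [0.973, -0.231, -0.004, 0.0]
force: [-10.7, 1.0, 5.7]
opening: 0.0
```

```bash
cat >> ang.py <<'E'
    b,e=read_camera("scene");P=cloud("scene",e);X=P-np.array([.555,-.0976,0]);R=np.hypot(X[...,0],X[...,1])
    m=(R>.09)&(R<.25)&(X[...,1]>0)&(X[...,0]>-.0)&(P[...,2]>.092)&(P[...,2]<.116)
    q=X[m][:,:2];a=np.arctan2(q[:,0],q[:,1]);q=q[abs(a-np.median(a))<.12]
    l=cv2.fitLine(q.astype(np.float32),cv2.DIST_HUBER,0,.001,.001).ravel();print("line dir",np.arctan(l[0]/l[1]).round(4),"offset at axis",(l[2]-l[3]*l[0]/l[1]).round(4))
E
python3 ang.py
```

```text
File "ang.py", line 17
    b,e=read_camera("scene");P=cloud("scene",e);X=P-np.array([.555,-.0976,0]);R=np.hypot(X[...,0],X[...,1])
IndentationError: unexpected indent
```

```bash
sed -i 's/^if __name__.*/if __name__=="__main__":\n    look()/' ang.py; python3 ang.py
```

```text
0.06 57 ang mean 0.448 med 0.462 max 0.533
0.08 58 ang mean 0.452 med 0.465 max 0.528
0.1 57 ang mean 0.454 med 0.469 max 0.502
0.12 78 ang mean 0.464 med 0.472 max 0.536
0.14 88 ang mean 0.473 med 0.484 max 0.530
0.16 87 ang mean 0.470 med 0.484 max 0.522
0.18 120 ang mean 0.424 med 0.451 max 0.519
0.2 85 ang mean 0.468 med 0.477 max 0.506
0.22 76 ang mean 0.467 med 0.477 max 0.505
0.24 33 ang mean 0.462 med 0.467 max 0.489
arm 156 [-0.0019 -0.1178] ang 0.016
26.4 [0.6116 0.0873 0.0584] [-10.7   1.    5.7]
line dir 0.4703 offset at axis 0.0009
```

The force is on a plateau at 10.9 N and the fold is about 0.07. One more 5 mm carries it past 0.08.

step_arm([
  [[0.12, -0.023, 0, 0.148], [0.1, -0.019, 0, 0.12], [0, 0, 0, 0]],
])

```text
t: 26.88
ee_pos: [0.6167, 0.0858, 0.0584]
ee_rot: [0.968, -0.249, -0.004, 0.0]
force: [-13.0, 0.9, 6.3]
opening: -0.003
```

```bash
python3 ang.py
```

```text
0.06 57 ang mean 0.467 med 0.494 max 0.565
0.08 56 ang mean 0.471 med 0.484 max 0.548
0.1 57 ang mean 0.478 med 0.487 max 0.525
0.12 79 ang mean 0.491 med 0.500 max 0.564
0.14 85 ang mean 0.497 med 0.508 max 0.554
0.16 90 ang mean 0.499 med 0.508 max 0.546
0.18 117 ang mean 0.454 med 0.481 max 0.543
0.2 88 ang mean 0.496 med 0.507 max 0.537
0.22 77 ang mean 0.495 med 0.501 max 0.535
0.24 32 ang mean 0.492 med 0.498 max 0.528
arm 163 [-0.0018 -0.1176] ang 0.016
26.875 [0.6167 0.0858 0.0584] [-13.    0.9   6.3]
line dir 0.5088 offset at axis -0.0019
```

Displacement by radius fits a pivot at 45 mm with a fold of about 0.10 (0.050 at r=0.09, 0.076 at r=0.23). It has given, with the arm unmoved on the pin. I'll ease off slowly.

step_arm([
  [[-0.1, 0.019, 0, -0.12], [-0.1, 0.019, 0, -0.12], [-0.1, 0.019, 0, -0.12], [-0.1, 0.019, 0, -0.12], [-0.1, 0.019, 0, -0.12], [-0.1, 0.019, 0, -0.12], [-0.1, 0.019, 0, -0.12], [-0.1, 0.019, 0, -0.12], [-0.1, 0, 0, 0], [-0.1, 0, 0, 0]],
])

```text
t: 28.22
ee_pos: [0.5964, 0.0921, 0.0595]
ee_rot: [0.983, -0.184, 0.002, -0.0]
force: [-0.7, 0.2, -0.3]
opening: -0.002
```

step_arm([
  [[-0.2, 0, 0, 0], [-0.4, 0, 0, 0], [-0.6, 0, 0, 0], [-0.6, 0, 0, 0], [0, 0, -0.5, 0], [0, 0, -1, 0], [0, 0, -1, 0], [0, 0, -1, 0], [0, 0, -0.5, 0], [0, 0, 0, 0]],
])

```text
t: 29.48
ee_pos: [0.554, 0.1082, 0.1602]
ee_rot: [0.983, -0.184, 0.002, -0.0]
force: [0.1, -0.3, 0.6]
opening: 0.004
```

```bash
python3 ang.py; python3 - <<'E'
from h import *
b,e=read_camera("scene");a,d=read_camera("top");np.savez("end.npz",a=a,d=d,b=b,e=e)
crop(b,180,190,400,310,3.6,"pics/end.png")
P=cloud("scene",e);q=P[(abs(P[...,0]-.536)<.025)&(abs(P[...,1]+.223)<.027)&(P[...,2]>.085)&(P[...,2]<.13)];print(q.mean(0),q.min(0),q.max(0))
E
```

```text
0.06 55 ang mean 0.423 med 0.438 max 0.508
0.08 59 ang mean 0.411 med 0.421 max 0.487
0.1 53 ang mean 0.410 med 0.424 max 0.471
0.12 82 ang mean 0.410 med 0.418 max 0.482
0.14 81 ang mean 0.416 med 0.429 max 0.480
0.16 88 ang mean 0.411 med 0.424 max 0.463
0.18 79 ang mean 0.409 med 0.417 max 0.459
0.2 85 ang mean 0.406 med 0.419 max 0.446
0.22 73 ang mean 0.405 med 0.410 max 0.446
0.24 30 ang mean 0.403 med 0.408 max 0.428
arm 162 [-0.001  -0.1171] ang 0.009
29.475 [0.554  0.1082 0.1602] [ 0.1 -0.3  0.6]
line dir 0.404 offset at axis 0.0021
[ 0.539239   -0.22465089  0.11076923] [ 0.52146604 -0.23705896  0.08703351] [ 0.54923761 -0.20981613  0.11968906]
```

View pics/end.png

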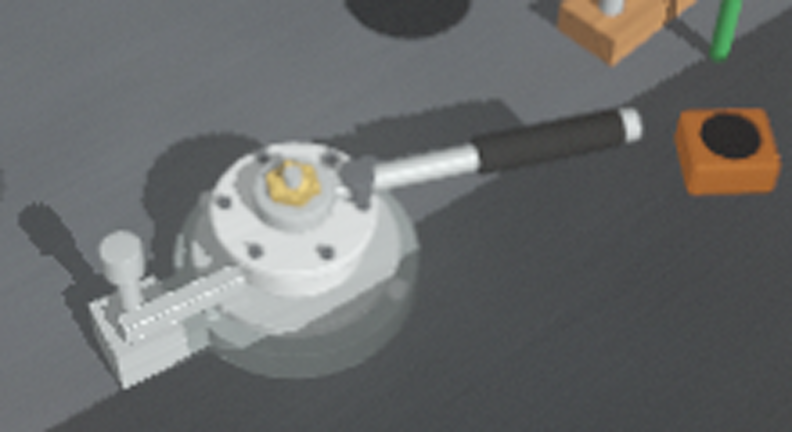

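The pin (122,255) stands in the ear with the arm by it. The wrench is straight again at 0.404, against 0.509 at the push's peak, so it folded about 0.105. The arm angle changed by 0.007 on release, so I'll check whether a gap opened, averaging frames.

```bash
python3 - <<'E'
from h import *
from scipy.optimize import least_squares
D=[];I=[]
for _ in range(12):
    b,e=read_camera("scene");D.append(e);I.append(b)
P=cloud("scene",np.median(D,0))
r=[]
for e in D:
    Q=cloud("scene",e);X=Q-np.array([.555,-.0976,0]);R=np.hypot(X[...,0],X[...,1])
    w=X[(Q[...,2]>.053)&(Q[...,2]<.066)&(R>.09)&(R<.15)&(X[...,1]<-.05)];c=w[:,:2].mean(0);r.append(np.arctan2(-c[0],-c[1]))
print("arm ang",np.mean(r).round(4),np.std(r).round(4))
q=P[(abs(P[...,0]-.538)<.02)&(abs(P[...,1]+.223)<.02)&(P[...,2]>.068)&(P[...,2]<.088)]
f=least_squares(lambda c:np.hypot(q[:,0]-c[0],q[:,1]-c[1])-.008,[.537,-.223],loss="soft_l1",f_scale=.001);print("shaft",len(q),f.x.round(4))
w=P[(P[...,2]>.055)&(P[...,2]<.066)&(P[...,1]<-.17)&(P[...,1]>-.25)&(P[...,0]>.54)&(P[...,0]<.59)]
l=cv2.fitLine(w[:,:2].astype(np.float32),cv2.DIST_HUBER,0,.001,.001).ravel();n=np.array([l[1],-l[0]])*(1 if l[1]>0 else -1)
print("arm line",l.round(4),"distance pin axis to arm centreline (contact 15 mm):",(l[2:]-f.x)@n)
im=np.mean(I,0).astype(np.uint8);crop(im,195,240,255,300,10,"pics/gap.png")
print(env.sense()["t"])
E
```

```text
arm ang 0.0111 0.0012
shaft 27 [ 0.5354 -0.223 ]
arm line [ 0.1736  0.9848  0.555  -0.2066] distance pin axis to arm centreline (contact 15 mm): 0.016507737345646995
30.275
```

View pics/gap.png

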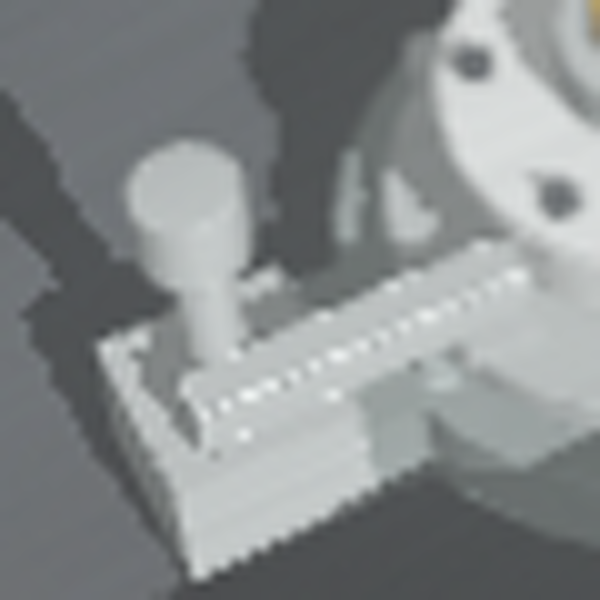

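The crop shows the arm's near face up against the shaft, with no visible gap at about (225,355). The measured distance of 16.5 mm against 15 mm nominal is within the calibration. The small relaxation is spring-back, which turntable friction limits. I'm handing in.

```bash
python3 -c "
from rig import env,ticket
s=env.sense();print(s['t'],s['force']);print(ticket.finish_job())"
```

```text
30.275 [-0.40429417  0.54334092 -0.07228218]
the job is handed in; nothing more can be done
None
```

The job is done and handed in at 30.3 s. The pin is fully down in the socket, the breakaway joint gave, and the stop arm is resting by the pin with the robot clear of everything.

**Pin:** I took the steel pin with the large head and left the drift and the green and blue pins alone. It went to the bottom of the socket, with an 8.8 N reaction at the expected height. Its head later measured the same height as in the rack, whose hole floor is level with the socket's.

**Wrench:** I pushed the grip clockwise with shut fingers:
- **Arm on the pin:** the stop arm met the pin and stopped, and the nut kept turning at about 4 N.
- **Nut tight:** the force climbed to about 11 N as the nut came tight.
- **Breakaway gave:** the joint folded about 0.10 rad, from camera angles of 0.509 at the peak and 0.404 after release. I stopped there, well short of the 0.35 hard stop, eased off slowly and backed away. The last force reading before the stop was about 13 N along the push, plus 6 N vertical.

**Checks that disagreed:**
- **Fingertip position:** the fingertips were about 27 mm further back than the reported TCP implied. My first grasp closed in the air above the pin without moving it, and I corrected for the offset after that.
- **Gap at the stop arm:** after release the arm angle measured about 0.005 rad (0.6 mm) less than under load. The pin-to-arm distance read 16.5 mm against 15 mm nominal. I took this as spring-back and camera error, since the last picture showed no gap, but I could not rule out a gap under about 1 mm.

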